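Index the drilling table on by four clicks and clamp it

TASK

Bring the small blue indexing table to its next drilling position: with a fingertip, push its red fin round clockwise (seen from above) by exactly four clicks, not a click more even for a moment, never a click backwards, and without pinching the fin. Then press the green clamp button all the way down and let it come up again. Pick nothing up, and leave the parts and tools lying about where they are.

Things in the scene. Friction and masses are not known exactly. Their poses are not given: they have to be found in the camera images.
- dial (a joint): turn of the aluminium dial plate about its upright axis, rad: 0 at the start (a click stop), growing clockwise from above. Stops every 0.5236 rad (30 deg, 12 a turn): half way between stops it tips over and snaps into the next, and it stays in a stop when let go. The click takes up to 0.2 N m (4 to 5 N at mid-fin). No end stop within four clicks
- index_base: blue cast base of the indexing table, fixed to the bench: a round foot 152 mm in diameter, 30 mm high; origin at the centre of its underside, z up, at any yaw. A low blue pointer block with a yellow line (26 mm high, out to 88 mm from the axis) on its -x side marks where the fin stands at the start
- dial_hub (a point): the dial axis at the top face of its plate, 44 mm above the bench. Plate: aluminium, 130 mm in diameter, twelve black marks. A dark steel flange, 46 mm in diameter, with a brass screw is fixed at its centre and stands up to 10 mm above the plate: keep a fingertip moving round the plate 12 mm or more above it
- fin (a point): centre of the top face of the red fin, 46 mm from the axis, 78 mm above the bench. The fin is an upright radial block on the dial and turns with it: 32 mm long radially (30 to 62 mm from the axis), 16 mm thick, 34 mm tall (44 to 78 mm above the bench). Push its rear face, the counter-clockwise one; its rear and leading halves pressed at once count as pinching
- clamp (a joint): travel of the green clamp button, m: 0 up, 0.006 fully down, springs back; fully down takes about 5 N
- clamp_top (a point): centre of the top face of the green button, 36 mm in diameter, pressed straight down; 69 mm above the bench, 13 mm proud of its black housing (54 mm in diameter) on the clamp box
- clamp_box: grey control box with a yellow plate, fixed to the bench, 100 x 120 x 40 mm (x, y, z), the green button in the middle of its top; origin at the centre of its underside
- flange_a: steel ring, 42 mm in diameter, 12 mm high, origin at the centre of its underside. It stands loose among the work as a bystander.
- flange_b: steel ring, 60 mm in diameter, 12 mm high, origin at the centre of its underside. It stands loose among the work as a bystander.
- wrench: steel wrench lying flat. It stands loose among the work as a bystander.
- screwdriver: screwdriver lying flat. It stands loose among the work as a bystander.
- wax_tin: tin, 64 mm in diameter, 55 mm high. It stands loose among the work as a bystander.
- mug: blue mug, 76 mm in diameter, 85 mm high. It stands loose among the work as a bystander.
- bolt_tray: orange open tray, 110 x 160 x 35 mm. It stands loose among the work as a bystander.

How it is judged:
By the outcome, as a careful person would: the job done as asked, in the order asked, and still so for the second after the job is handed in, with the robot touching nothing.
It also fails if it takes over 69 s, if anything falls off the work surface, if the arm or the gripper's body presses on something with over 40 N, if the wrist force passes 120 N, or if a joint passes its speed limit or range.

ROBOT

A 6-joint arm with a two-finger parallel gripper is mounted at the origin on the work surface. World frame = base frame: x ahead of the robot, y to its left, z up, the work surface at z = 0. Lengths are in m, angles in degrees, forces in N, time in s.
With the tool pointing down it reaches from about 0.4 to 0.825 m from the base axis. Payload 7 kg.
Tool frame: the origin (TCP) lies midway between the tips of the shut fingers; the grasp point (between the pads) lies ctrl.tcp_to_grasp behind it (ctrl.tcp_to_grasp is the distance from the TCP to the grasp point, in m); z points along the fingers, y is the line along which they close (so a half turn about z gives the same grasp; the last joint's range is limited). The gripper opens to 88 mm and grips with 3 to 60 N. Pads are 19 mm wide; open, the fingers measure 130 mm over their backs; the gripper's body (78 mm by 193 mm) begins 47 mm behind the grasp point.
Start: joints at [-51.446, 20.546, 0.682, 0, -70.136, -16.507], TCP at [0.253, -0.626, 0.227] pointing down, gripper open.
Joint ranges: [-176.03, 176.03], [-82.01, 121.73], [-58.28, 71.71], [-173.87, 95.51], [-174.79, -0.11], [-173.66, 173.66]. Speed limits (degrees/s): [136.94, 136.94, 172.46, 180, 180, 180].

INTERFACE

Orientations are given as [roll, pitch, yaw] about the fixed x, y, z axes, in that order (R = Rz(yaw) Ry(pitch) Rx(roll)).
In Python, from plant import ctrl, imaging, close_job gives the robot as it stands.
- The arm moves only by the shell command python3 -m crank 'ROWS'. ROWS is JSON, a list of rows, each a list of 3 entries, a list of its own where there are three numbers: the shift along the world's x, y, z in m, then the turn, a rotation vector about the world's x, y, z in degrees, then the opening, from -1 (shut) to 1 (fully open), so that 0 is half open. A call has 1 to 12 rows; each row shifts and turns the commanded pose from where the row before left it; what a row does not reach is not made up. A row lasts 1/10 s, in which the tool goes at most 50 mm and 8.59 degrees, less where a joint would pass 70% of its speed; a pose out of reach is approached as far as the arm can. A call is refused whole if a number of a shift passes 0.05 or a number of a turn 8.59, either way. A call with a gripper value outside its range is refused whole. The fingers move at their own pace and stop on an object; the grip force is fixed at half the most. Time passes only in rows, so rows that do not move let the fingers close. It gives the time, the measured TCP pose, the force, the opening and the grip force at its end, in the units of the state.
- ctrl.get_obs(): the state, without advancing time (a new reading comes with each control period).
- imaging.snapshot(name): name is "scene" or "top" or "wrist"; returns (picture, depth): 420x560x3 uint8, blue, green, red; 420x560 float32, m along the optical axis (not along the pixel's ray), 0 where there is no reading.
- imaging.camera_model(name): a dict with "mtx" (3x3 intrinsics, pixels), "D" ([k1, k2, p1, p2, k3] as OpenCV has them; the pictures are not rectified), "R" (3x3) and "t" (3): a world point X has camera coordinates R X + t. Camera axes: x right, y down, z forward; pixel columns grow to the right and rows downward; lengths in m; the calibration is good to about 2 mm. A picture is of the moment at which its call begins: read the wrist's pose just before it. camera_model takes no time and is no camera call; for the wrist camera it gives the pose at the moment of the call.
- close_job(): hands the job in; it is judged then, once.
The state is a dict: "clock": time; "joint_pos": joint angles; "qvel": joint speeds; "tau": joint torques, N m; "tool_pos": TCP position; "orientation": TCP orientation; "force": force on the tool from outside, world axes, zero at the start; "moment": the same for the moment, N m; "opening": finger opening in m; "gripper_force": force on a finger pad.
Only numpy, scipy, OpenCV 4.12 (cv2) and the standard library are available. Lean on these libraries where they do the work, as an engineer would, in place of code of your own. Each camera call takes 0.05 s, during which the arm holds its last target. There are 200 camera calls.

## Working session

There is one attempt and no reset: what is moved stays moved. The work goes in short steps, Python scripts to look and compute and a shell command to move; the robot and the scene stay as the last step left them, time stands still between calls to the robot, and variables do not carry over. Pictures are saved under pics/ and viewed, at most 10 in all, crops included, and the job is handed in when it is done.

```bash
mkdir -p pics; ls; cat > h.py <<'E'
import numpy as np, cv2
from plant import ctrl, imaging
def snap(n,f=None):
    m=imaging.camera_model(n); p,d=imaging.snapshot(n)
    if f: cv2.imwrite('pics/'+f,p)
    return p,d,m
def ray(m,uv,z):
    K=np.array(m['mtx'],float);R=np.array(m['R']);t=np.array(m['t'])
    q=cv2.undistortPoints(np.array([[uv]],float),K,np.array(m['D'],float))[0,0]
    c=-R.T@t; v=R.T@np.array([q[0],q[1],1.]); return c+v*(z-c[2])/v[2]
def mask(p,lo,hi): return cv2.inRange(cv2.cvtColor(p,cv2.COLOR_BGR2HSV),lo,hi)
def blobs(k,amin=60):
    c,_=cv2.findContours(k,cv2.RETR_EXTERNAL,cv2.CHAIN_APPROX_NONE)
    return sorted([x for x in c if cv2.contourArea(x)>amin],key=cv2.contourArea,reverse=True)
E
python3 - <<'E'
from h import *
a,_,m=snap('top','top1.png'); b,_,m2=snap('scene','scene1.png')
print(ctrl.get_obs(),ctrl.tcp_to_grasp)
E
```

```text
pics
{'clock': 0.1, 'joint_pos': array([-5.14460464e+01,  2.05869431e+01,  6.42295292e-01, -1.60714833e-02,
       -7.01364808e+01, -1.65075559e+01]), 'qvel': array([ 0.03890747, -0.06224486,  0.05068546,  0.09757797, -0.12114388,
       -0.05138969]), 'tau': array([-1.49534964e-03, -5.84159768e+01,  2.93750060e+01,  7.01540977e+00,
        1.01879615e-02, -9.84885355e-05]), 'tool_pos': array([ 0.25319301, -0.62527372,  0.22575086]), 'orientation': array([ 1.79917922e+02, -8.56737086e-03, -1.57959068e+02]), 'force': array([ 0.3706077 , -0.55498133,  0.873516  ]), 'moment': array([-0.05810722, -0.01539832, -0.01787897]), 'gripper_force': 0.0, 'opening': 0.0879152194324046} 0.0188
```

View pics/top1.png

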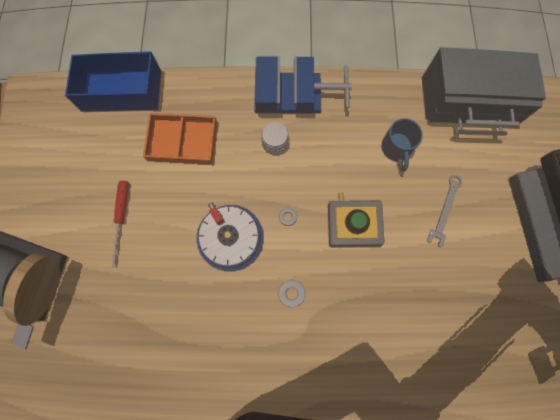

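View pics/scene1.png

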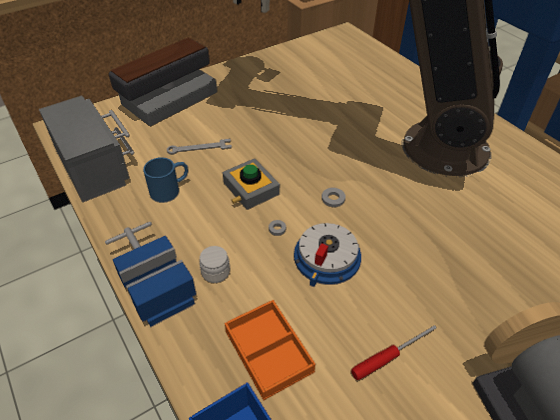

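The top view shows the dial centred near (229,237), the red fin near (217,215) and the green button near (358,221). The scene view agrees, with small rings lying between the dial and the box.

```bash
python3 - <<'E'
from h import *
p,d,m=snap('top')
print('cam',-np.array(m['R']).T@m['t'])
R=mask(p,(0,150,80),(6,255,255))|mask(p,(174,150,80),(180,255,255))
for c in blobs(R,20):
    x,y,w,h=cv2.boundingRect(c)
    if 195<x<240 and 195<y<240: print('fin px',cv2.minAreaRect(c),ray(m,cv2.minAreaRect(c)[0],.075))
G=mask(p,(45,80,30),(85,255,255))
for c in blobs(G,40): print('green',cv2.minAreaRect(c),ray(m,cv2.minAreaRect(c)[0],.069))
W=mask(p,(0,0,150),(180,60,255))[190:280,190:270]
c=blobs(W)[0]+[190,190]; e=cv2.fitEllipse(cv2.convexHull(c)); print('plate',e,ray(m,e[0],.044), ray(m,(e[0][0]+e[1][0]/2,e[0][1]),.044))
B=mask(p,(100,100,30),(125,255,255)); 
for c in blobs(B): print('blue',cv2.boundingRect(c))
for n,uv,z in [('ring a',(288,216),.012),('ring b',(292,294),.012),('mug',(405,140),.08),('tin',(275,135),.055),('tray corner',(214,162),.035),('pointer',(211,205),.026)]: print(n,ray(m,uv,z)[:2])
cv2.imwrite('pics/crop.png',cv2.resize(p[180:290,180:400],None,fx=3.5,fy=3.5,interpolation=2))
E
```

```text
cam [0.37806396 0.01213136 0.97577819]
fin px ((215.4853057861328, 214.30882263183594), (13.719886779785156, 6.002450466156006), 59.03623962402344) [0.55414202 0.15422376 0.075     ]
green ((358.5, 219.5), (15.0, 15.0), 90.0) [ 0.54516575 -0.15197088  0.069     ]
plate ((227.85389709472656, 235.47906494140625), (57.136592864990234, 58.48339080810547), 55.52973175048828) [0.51321406 0.13036106 0.044     ] [0.51354639 0.06789252 0.044     ]
blue (66, 52, 86, 45)
blue (257, 58, 19, 44)
blue (298, 58, 21, 44)
blue (282, 74, 11, 35)
ring a [ 0.56322841 -0.00136346]
ring b [ 0.3881744  -0.01041506]
mug [ 0.7235108  -0.26125925]
tin [0.74205786 0.02891193]
tray corner [0.68398406 0.16852058]
pointer [0.58511765 0.17291516]
```

View pics/crop.png

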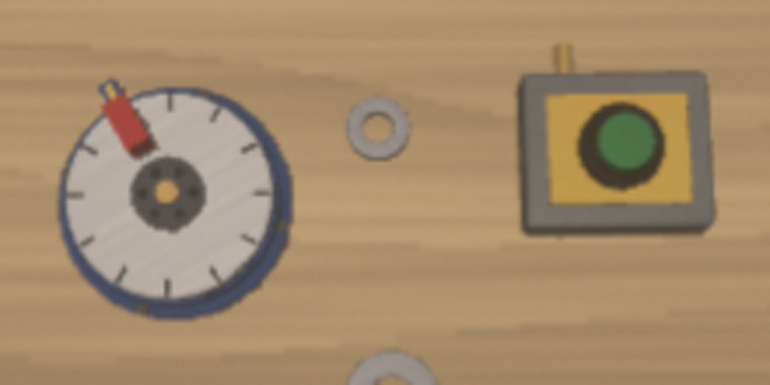

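The crop shows the fin lined up with its pointer at a world angle of about 30°. The fin's rear side is the image's lower left. The hub is near (0.513, 0.130), and the fin radius comes out at 47 mm, which fits the 46 mm given. Next I move above the fin's rear side and turn the closed fingers to lie radially.

```bash
python3 -m crank '[[[0.012,0.034,0],[0,0,4],-1],[[0.012,0.034,0],[0,0,4],-1],[[0.012,0.034,0],[0,0,4],-1],[[0.012,0.034,0],[0,0,4],-1],[[0.012,0.034,0],[0,0,4],-1],[[0.012,0.034,0],[0,0,4],-1],[[0.012,0.034,0],[0,0,4],-1],[[0.012,0.034,0],[0,0,4],-1],[[0.012,0.034,0],[0,0,4],-1],[[0.012,0.034,0],[0,0,4],-1],[[0.012,0.034,0],[0,0,4],-1],[[0.012,0.034,0],[0,0,4],-1]]'
python3 -m crank '[[[0.012,0.034,0],[0,0,4],-1],[[0.012,0.034,0],[0,0,4],-1],[[0.012,0.034,0],[0,0,4],-1],[[0.012,0.034,0],[0,0,4],-1],[[0.012,0.034,0],[0,0,4],-1],[[0.012,0.034,0],[0,0,4],-1],[[0.012,0.034,0],[0,0,4],-1],[[0.012,0.034,0],[0,0,4],-1],[[0.012,0.034,0],[0,0,4],-1],[[0.012,0.034,0],[0,0,4],-1],[[0.006,0.02,0],[0,0,4],-1],[[0,0,0],[0,0,0],-1]]'
python3 - <<'E'
from h import *
p,d,m=snap('wrist','w1.png'); o=ctrl.get_obs(); print(o['tool_pos'],o['orientation'],o['joint_pos'],o['force'],o['opening'])
E
```

```text
clock: 1.35
tool_pos: [0.3974, -0.2162, 0.2266]
orientation: [-180.0, 0.0, -109.8]
force: [0.9, -0.1, 0.0]
opening: 0.0012
gripper_force: 0.0
clock: 2.55
tool_pos: [0.5239, 0.1446, 0.2259]
orientation: [180.0, -0.0, -65.7]
force: [-1.1, 0.1, -0.5]
opening: 0.0003
gripper_force: 0.0
[0.52323879 0.14331415 0.22587221] [ 1.79924462e+02 -7.80078124e-03 -6.58755036e+01] [ 3.60157155e+01  8.15133972e+00 -1.60950506e+01 -8.69364454e-03
 -6.58291339e+01 -1.18876593e+01] [-0.95414117 -0.08856839  0.97705501] 0.00033506020033418797
```

View pics/w1.png

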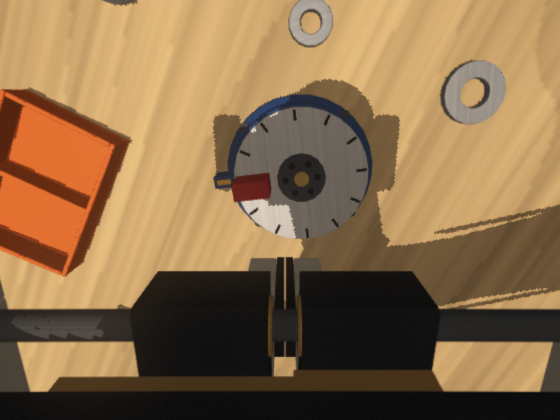

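The wrist view shows the hub screw near (302,178), the fin near (250,187) and the pointer near (222,181). I measure from these.

```bash
python3 - <<'E'
from h import *
p,d,m=snap('wrist')
K=mask(p,(0,0,0),(180,255,85))[145:212,270:335]; c=blobs(K)[0]+[270,145]
e=cv2.minEnclosingCircle(cv2.convexHull(c)); hub=ray(m,e[0],.054); print('flange',e,hub, 'diam',np.linalg.norm(ray(m,(e[0][0]+2*e[1],e[0][1]),.054)-hub))
R=mask(p,(0,150,100),(4,255,255))|mask(p,(174,150,100),(180,255,255)); R[:,300:]=0;R[:,:210]=0
c=blobs(R)[0]; r=cv2.minAreaRect(c); pts=[ray(m,q,.078) for q in cv2.boxPoints(r)]
print('fin',r,np.round(pts,4)); f=ray(m,r[0],.078); v=f-hub; print(f,np.hypot(*v[:2]),np.degrees(np.arctan2(v[1],v[0])))
Y=ray(m,(222,181),.026);v=Y-hub;print('ptr',Y,np.hypot(*v[:2]),np.degrees(np.arctan2(v[1],v[0])))
print('depth fin',d[int(r[0][1]),int(r[0][0])],'cam',-np.array(m['R']).T@m['t'], 'depth plate', d[210,330])
E
```

```text
flange ((299.59588623046875, 178.123291015625), 24.603252410888672) [0.51442838 0.12968059 0.054     ] diam 0.04601041315364774
fin ((248.82786560058594, 191.89346313476562), (16.015480041503906, 34.83633804321289), 83.8844985961914) [[0.5696 0.156  0.078 ]
 [0.5434 0.1406 0.078 ]
 [0.5363 0.1532 0.078 ]
 [0.563  0.1688 0.078 ]]
[0.55307893 0.15460309 0.078     ] 0.045989082441287556 32.81458257853346
ptr [0.58143945 0.16976949 0.026     ] 0.07808715143428631 30.889678310274025
depth fin 0.3170382 cam [0.55815222 0.06850667 0.38436188] depth plate 0.35738078
```

The hub is at (0.514, 0.130) and the fin at 31°, with radius and flange diameter matching the given sizes. I go down behind the fin and work out the arc rows.

```bash
python3 -m crank '[[[0.006,0.02,0],[0,0,3.5],-1],[[0.0067,0.0198,0],[0,0,3.4],-1],[[0,0,-0.03],[0,0,0],-1],[[0,0,-0.03],[0,0,0],-1],[[0,0,-0.03],[0,0,0],-1],[[0,0,-0.03],[0,0,0],-1],[[0,0,-0.026],[0,0,0],-1],[[0,0,-0.02],[0,0,0],-1],[[0,0,0],[0,0,0],-1]]'
cat > arc.py <<'E'
import numpy as np
hub=np.array([.514,.130])
def P(phi,s,a0=31): 
    a=np.radians(a0-phi); u=np.array([np.cos(a),np.sin(a)]); return hub+.046*u+s*np.array([-u[1],u[0]])
if __name__=='__main__':
    from h import ctrl
    o=ctrl.get_obs(); print(o['tool_pos'],o['orientation'],o['force'])
    print('to s=.0185',np.round(P(0,.0185)-o['tool_pos'][:2],4))
    for a in range(0,114,3): print(a+3,np.round((P(a+3,.0185)-P(a,.0185)),4).tolist())
E
python3 arc.py
```

```text
clock: 3.55
tool_pos: [0.5341, 0.1799, 0.0581]
orientation: [179.7, -0.0, -59.2]
force: [0.1, -0.3, 1.0]
opening: 0.0002
gripper_force: 0.0
[0.53413446 0.1799305  0.05812473] [ 1.79700527e+02 -1.08416278e-02 -5.91940984e+01] [ 0.12453875 -0.26434422  0.976672  ]
to s=.0185 [ 0.0098 -0.0104]
3 [0.002, -0.0016]
6 [0.0019, -0.0017]
9 [0.0018, -0.0018]
12 [0.0018, -0.0019]
15 [0.0016, -0.002]
18 [0.0015, -0.0021]
21 [0.0014, -0.0022]
24 [0.0013, -0.0022]
27 [0.0012, -0.0023]
30 [0.0011, -0.0024]
33 [0.0009, -0.0024]
36 [0.0008, -0.0025]
39 [0.0007, -0.0025]
42 [0.0006, -0.0025]
45 [0.0004, -0.0026]
48 [0.0003, -0.0026]
51 [0.0002, -0.0026]
54 [0.0, -0.0026]
57 [-0.0001, -0.0026]
60 [-0.0003, -0.0026]
63 [-0.0004, -0.0026]
66 [-0.0005, -0.0025]
69 [-0.0007, -0.0025]
72 [-0.0008, -0.0025]
75 [-0.0009, -0.0024]
78 [-0.001, -0.0024]
81 [-0.0012, -0.0023]
84 [-0.0013, -0.0023]
87 [-0.0014, -0.0022]
90 [-0.0015, -0.0021]
93 [-0.0016, -0.002]
96 [-0.0017, -0.0019]
99 [-0.0018, -0.0018]
102 [-0.0019, -0.0018]
105 [-0.002, -0.0016]
108 [-0.0021, -0.0015]
111 [-0.0022, -0.0014]
114 [-0.0022, -0.0013]
```

```bash
python3 -m crank '[[[0.0025,-0.0026,0.002],[0,0,0],-1],[[0.0025,-0.0026,0],[0,0,0],-1],[[0.0024,-0.0026,0],[0,0,0],-1],[[0.0024,-0.0026,0],[0,0,0],-1],[[0,0,0],[0,0,0],-1]]'
python3 -m crank '[[[0.002,-0.0016,0],[0,0,-3],-1],[[0.0019,-0.0017,0],[0,0,-3],-1],[[0.0018,-0.0018,0],[0,0,-3],-1],[[0,0,0],[0,0,0],-1]]'
```

```text
clock: 4.05
tool_pos: [0.5464, 0.1716, 0.0632]
orientation: [-179.9, 0.0, -59.1]
force: [-0.5, 0.1, -1.1]
opening: 0.0006
gripper_force: 0.0
clock: 4.45
tool_pos: [0.5518, 0.1671, 0.0629]
orientation: [-180.0, 0.0, -68.1]
force: [-1.4, 2.5, 2.7]
opening: 0.0002
gripper_force: 1.5
```

The fin is in contact and the force points the expected way. Push through the first click and look.

```bash
python3 -m crank '[[[0.0018,-0.0019,0],[0,0,-3],-1],[[0.0016,-0.002,0],[0,0,-3],-1],[[0.0015,-0.0021,0],[0,0,-3],-1],[[0.0014,-0.0022,0],[0,0,-3],-1],[[0,0,0],[0,0,0],-1]]'
python3 - <<'E'
from h import *
import arc
o=ctrl.get_obs(); print(o['tool_pos'],o['force'],arc.P(21,.0185))
p,d,m=snap('top'); q,_,mw=snap('wrist')
cv2.imwrite('pics/c2.png',np.hstack([cv2.resize(p[190:290,180:280],(400,400),interpolation=2),cv2.resize(q[120:320,180:380],(400,400))]))
E
```

```text
clock: 4.95
tool_pos: [0.5578, 0.1582, 0.0625]
orientation: [180.0, -0.0, -80.0]
force: [-0.2, 0.1, -0.2]
opening: 0.0005
gripper_force: 0.0
[0.5578302  0.1582054  0.06254299] [-0.18590141  0.12582963 -0.22089803] [0.55608867 0.15620676]
```

View pics/c2.png

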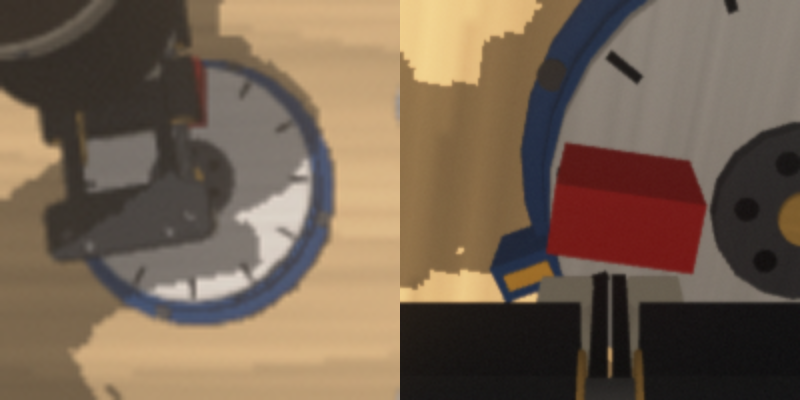

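The fin has snapped ahead by one click and now stands at about 1° world, with the finger free. Continue to φ=54 for click 2.

```bash
python3 -m crank '[[[0.0013,-0.0022,0],[0,0,-3],-1],[[0.0012,-0.0023,0],[0,0,-3],-1],[[0.0011,-0.0024,0],[0,0,-3],-1],[[0.0009,-0.0024,0],[0,0,-3],-1],[[0.0008,-0.0025,0],[0,0,-3],-1],[[0.0007,-0.0025,0],[0,0,-3],-1],[[0.0006,-0.0025,0],[0,0,-3],-1]]'
python3 -m crank '[[[0.0004,-0.0026,0],[0,0,-3],-1],[[0.0003,-0.0026,0],[0,0,-3],-1],[[0.0002,-0.0026,0],[0,0,-3],-1],[[0,-0.0026,0],[0,0,-3],-1],[[0,0,0],[0,0,0],-1]]'
cat > fin.py <<'E'
from h import *
import arc,sys
o=ctrl.get_obs(); ph=float(sys.argv[1]); print(o['tool_pos'],o['joint_pos'][5],o['force'],arc.P(ph,.0185))
for n in ('wrist','top'):
    p,d,m=snap(n)
    R=mask(p,(0,150,100),(5,255,255))|mask(p,(174,150,100),(180,255,255))
    for c in blobs(R,15):
        r=cv2.minAreaRect(c); f=ray(m,r[0],.078); v=f[:2]-arc.hub
        if np.hypot(*v)<.08: print(n,r,f[:2],'r',np.hypot(*v),'dial deg',31-np.degrees(np.arctan2(v[1],v[0])))
E
python3 fin.py 54
```

```text
clock: 5.75
tool_pos: [0.5648, 0.1426, 0.0626]
orientation: [-180.0, 0.1, -101.0]
force: [-0.6, 4.8, -1.8]
opening: 0.0003
gripper_force: 1.8
clock: 6.25
tool_pos: [0.5652, 0.1311, 0.0625]
orientation: [180.0, -0.0, -113.0]
force: [0.4, -0.8, -0.1]
opening: 0.0001
gripper_force: 0.0
[0.56519624 0.13112367 0.06252449] -55.37449678059063 [ 0.38765871 -0.83533118 -0.118352  ] [0.56357175 0.12905571]
wrist ((288.2035827636719, 236.40904235839844), (75.67097473144531, 35.431514739990234), 4.969740390777588) [0.55394841 0.10877829] r 0.04523534068856226 dial deg 58.978487135504096
```

Dial is at 60°, two clicks. Now the third, to φ=84.

```bash
python3 -m crank '[[[-0.0001,-0.0026,0],[0,0,-3],-1],[[-0.0003,-0.0026,0],[0,0,-3],-1],[[-0.0004,-0.0026,0],[0,0,-3],-1],[[-0.0005,-0.0025,0],[0,0,-3],-1],[[-0.0007,-0.0025,0],[0,0,-3],-1],[[-0.0008,-0.0025,0],[0,0,-3],-1],[[-0.0009,-0.0024,0],[0,0,-3],-1],[[-0.001,-0.0024,0],[0,0,-3],-1],[[-0.0012,-0.0023,0],[0,0,-3],-1],[[-0.0013,-0.0023,0],[0,0,-3],-1],[[0,0,0],[0,0,0],-1]]'
python3 fin.py 84
```

```text
clock: 7.45
tool_pos: [0.558, 0.1065, 0.0626]
orientation: [180.0, -0.0, -143.0]
force: [-0.2, -0.1, 0.5]
opening: 0.0003
gripper_force: 0.0
[0.55798973 0.10653965 0.0625631 ] -83.53823288748096 [-0.20920454 -0.07333441  0.54450111] [0.55645825 0.10439634]
wrist ((284.11163330078125, 235.42044067382812), (75.42948913574219, 37.47688674926758), 5.11731481552124) [0.53723373 0.09152473] r 0.04494610503357921 dial deg 89.87384802199946
top ((246.10275268554688, 223.7260284423828), (7.2565507888793945, 9.714414596557617), 20.556047439575195) [0.53356199 0.08806561] r 0.04627271344505165 dial deg 95.9914017941904
```

Three clicks. Now the last, to φ=111.

```bash
python3 -m crank '[[[-0.0014,-0.0022,0],[0,0,-3],-1],[[-0.0015,-0.0021,0],[0,0,-3],-1],[[-0.0016,-0.002,0],[0,0,-3],-1],[[-0.0017,-0.0019,0],[0,0,-3],-1],[[-0.0018,-0.0018,0],[0,0,-3],-1],[[-0.0019,-0.0018,0],[0,0,-3],-1],[[-0.002,-0.0016,0],[0,0,-3],-1],[[-0.0021,-0.0015,0],[0,0,-3],-1],[[-0.0022,-0.0014,0],[0,0,-3],-1],[[0,0,0],[0,0,0],-1]]'
python3 fin.py 111
```

```text
clock: 8.55
tool_pos: [0.5418, 0.0903, 0.0626]
orientation: [180.0, -0.0, -170.0]
force: [-0.0, -1.0, 0.1]
opening: 0.0005
gripper_force: 0.0
[0.54183916 0.0903041  0.06261149] -109.88669419375937 [-0.03847287 -0.96150729  0.07962421] [0.54020676 0.08791133]
wrist ((283.135986328125, 218.75198364257812), (76.2052001953125, 55.09671401977539), 10.304845809936523) [0.50872862 0.0849747 ] r 0.04533282752072365 dial deg 127.67755813474604
top ((248.0, 233.0), (12.0, 6.0), -0.0) [0.513781   0.08367415] r 0.04632636338049463 dial deg 121.27085275200469
```

The top view gives 121°, so four clicks, and the finger is free. I back off, rise and move over the button.

```bash
python3 -m crank '[[[0.007,0,0],[0,0,0],-1],[[0.008,0,0],[0,0,0],-1],[[0,0,0.02],[0,0,0],-1],[[0,0,0.03],[0,0,0],-1],[[0,-0.04,0.02],[0,0,0],-1],[[-0.003,-0.04,0],[0,0,0],-1],[[-0.003,-0.04,0],[0,0,0],-1],[[-0.003,-0.04,0],[0,0,0],-1],[[-0.003,-0.04,0],[0,0,0],-1],[[0,-0.035,0],[0,0,0],-1],[[0,-0.007,0],[0,0,0],-1],[[0,0,0],[0,0,0],-1]]'
python3 fin.py 111; python3 - <<'E'
from h import *
o=ctrl.get_obs(); print(o['tool_pos'],o['orientation'])
p,d,m=snap('wrist'); t,_,_=snap('top')
for c in blobs(mask(p,(45,80,30),(85,255,255)),40): r=cv2.minAreaRect(c); print(r,ray(m,r[0],.069))
cv2.imwrite('pics/w3.png',np.hstack([p[::1,80:480],cv2.resize(t[190:295,180:280],(400,420))]))
E
```

```text
clock: 9.85
tool_pos: [0.5453, -0.1531, 0.1324]
orientation: [-180.0, -0.0, -170.2]
force: [-0.5, 1.1, 0.4]
opening: 0.0002
gripper_force: 0.0
[ 0.54526301 -0.15313657  0.13235701] -84.28221516573807 [-0.48166776  1.11118105  0.42758729] [0.54020676 0.08791133]
[ 0.54533628 -0.15147297  0.13245413] [ 1.79995410e+02  1.77340681e-03 -1.70056425e+02]
((282.5, 223.0), (56.0, 53.0), 90.0) [ 0.54182147 -0.15230616  0.069     ]
```

View pics/w3.png

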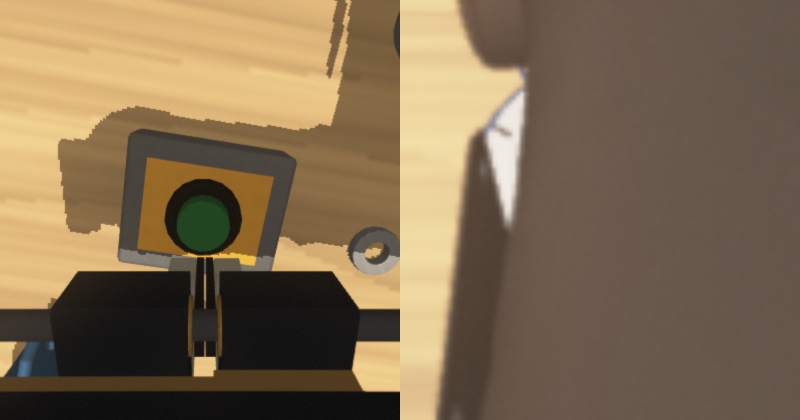

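The button is at about (0.543, -0.152), under the tool, and its size fits. Press down.

```bash
python3 -m crank '[[[-0.002,0,-0.02],[0,0,0],-1],[[0,0,-0.02],[0,0,0],-1],[[0,0,-0.013],[0,0,0],-1],[[0,0,-0.004],[0,0,0],-1],[[0,0,-0.004],[0,0,0],-1],[[0,0,-0.002],[0,0,0],-1],[[0,0,-0.002],[0,0,0],-1],[[0,0,-0.002],[0,0,0],-1],[[0,0,0],[0,0,0],-1],[[0,0,0],[0,0,0],-1]]'
```

```text
clock: 11.05
tool_pos: [0.5435, -0.1516, 0.0661]
orientation: [-180.0, 0.1, -170.0]
force: [0.6, 2.6, 2.6]
opening: 0.0004
gripper_force: 1.5
```

```bash
python3 -m crank '[[[0,0,-0.002],[0,0,0],-1],[[0,0,-0.002],[0,0,0],-1],[[0,0,0],[0,0,0],-1],[[0,0,0],[0,0,0],-1]]'; python3 -m crank '[[[0,0,-0.001],[0,0,0],-1],[[0,0,-0.001],[0,0,0],-1],[[0,0,0],[0,0,0],-1],[[0,0,0],[0,0,0],-1]]'
```

```text
clock: 11.45
tool_pos: [0.5435, -0.1517, 0.063]
orientation: [-180.0, 0.1, -170.0]
force: [-4.5, 4.4, 16.2]
opening: 0.0006
gripper_force: 7.8
clock: 11.85
tool_pos: [0.5436, -0.1517, 0.0626]
orientation: [-179.9, 0.1, -170.0]
force: [-9.0, 6.9, 30.2]
opening: 0.0005
gripper_force: 15.0
```

The button bottomed out at z 0.063 with a steep force rise. Release it, move clear and check.

```bash
python3 -m crank '[[[0,0,0.004],[0,0,0],-1],[[0,0,0.01],[0,0,0],-1],[[0,0,0.03],[0,0,0],-1],[[0,0,0.04],[0,0,0],-1],[[0,0,0.04],[0,0,0],-1],[[-0.02,-0.045,0.02],[0,0,0],-1],[[-0.02,-0.045,0],[0,0,0],-1],[[-0.02,-0.045,0],[0,0,0],-1],[[-0.02,-0.045,0],[0,0,0],-1],[[-0.02,-0.045,0],[0,0,0],-1],[[-0.02,-0.045,0],[0,0,0],-1],[[0,0,0],[0,0,0],-1]]'
python3 fin.py 111; python3 - <<'E'
from h import *
snap('top','end.png')
E
```

```text
clock: 13.05
tool_pos: [0.4208, -0.4232, 0.2016]
orientation: [180.0, -0.1, -170.4]
force: [-0.2, 0.8, -0.8]
opening: 0.0004
gripper_force: 0.0
[ 0.42079685 -0.42321951  0.20158242] -53.99231143025888 [-0.18536623  0.82623771 -0.75251024] [0.54020676 0.08791133]
top ((248.0, 233.0), (6.0, 12.0), 90.0) [0.513781   0.08367415] r 0.04632636338049463 dial deg 121.27085275200469
```

View pics/end.png

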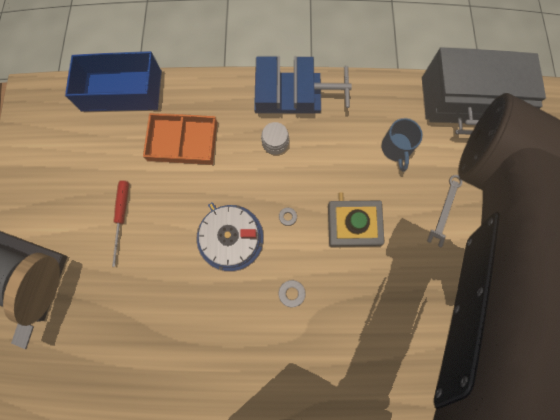

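The fin is at (248,233), four clicks (120°) clockwise from the pointer. The green button at (358,221) is up, and everything else lies where it was.

```bash
python3 -c "from plant import close_job; print(close_job())"
```

```text
the job is handed in; nothing more can be done
None
```

The dial was pushed clockwise four clicks (measured at about 121°), then the clamp button was pressed fully down and released; the job was handed in at about 13 s with the arm clear and the loose parts where they were.

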